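Click shut the lid of a takeaway tub

TASK

The lid of the rectangular takeaway tub is only laid on: press around its rim with your fingertips, section by section, until every section has clicked down flush with the corners. Only press: do not lift, tip or push the tub out of its place, and leave the cups, jars and spoon around it where they stand. Finish with the hand clear of everything.

Things in the scene. Friction and masses are not known exactly. Their poses are not given: they have to be found in the camera images.
- tub: loose filled takeaway tub, 0.45 to 0.8 kg: brown card body 110 x 160 x 60 mm, white lid 130 x 180 mm (long along own y). Origin: centre of underside, z up. Lid: recessed panel (top at 64 mm), four fixed corner pieces (tops at 70 mm) and between them an 18 mm wide rim in six sections, tops at 77 mm unclipped, 70 mm (flush with the corners) when clicked shut. The only rectangular tub; its yaw varies.
- rim0_top (a point): centre of the top face of rim section 0 (18 x 68 mm; side facing tub -x, half towards tub +y; at x, y = (-56, 35.5) mm in the tub's frame). It moves down 7 mm with the section.
- rim0 (a joint): how far rim section 0 is pressed down, in m: 0 = standing up unclipped, 0.007 = clicked shut, flush. Pressing straight down takes about 9 N at first, then less; past mid travel (0.0035) it snaps home by itself and stays; let go before that, it springs back up. It starts unclipped.
- rim1_top (a point): centre of the top face of rim section 1 (18 x 68 mm; side facing tub -x, half towards tub -y; at x, y = (-56, -35.5) mm in the tub's frame). It moves down 7 mm with the section.
- rim1 (a joint): how far rim section 1 is pressed down, in m: 0 = standing up unclipped, 0.007 = clicked shut, flush. Pressing straight down takes about 9 N at first, then less; past mid travel (0.0035) it snaps home by itself and stays; let go before that, it springs back up. It starts unclipped.
- rim2_top (a point): centre of the top face of rim section 2 (90 x 18 mm; short side facing tub -y; at x, y = (0, -81) mm in the tub's frame). It moves down 7 mm with the section.
- rim2 (a joint): how far rim section 2 is pressed down, in m: 0 = standing up unclipped, 0.007 = clicked shut, flush. Pressing straight down takes about 9 N at first, then less; past mid travel (0.0035) it snaps home by itself and stays; let go before that, it springs back up. It starts unclipped.
- rim3_top (a point): centre of the top face of rim section 3 (18 x 68 mm; side facing tub +x, half towards tub -y; at x, y = (56, -35.5) mm in the tub's frame). It moves down 7 mm with the section.
- rim3 (a joint): how far rim section 3 is pressed down, in m: 0 = standing up unclipped, 0.007 = clicked shut, flush. Pressing straight down takes about 9 N at first, then less; past mid travel (0.0035) it snaps home by itself and stays; let go before that, it springs back up. It starts unclipped.
- rim4_top (a point): centre of the top face of rim section 4 (18 x 68 mm; side facing tub +x, half towards tub +y; at x, y = (56, 35.5) mm in the tub's frame). It moves down 7 mm with the section.
- rim4 (a joint): how far rim section 4 is pressed down, in m: 0 = standing up unclipped, 0.007 = clicked shut, flush. Pressing straight down takes about 9 N at first, then less; past mid travel (0.0035) it snaps home by itself and stays; let go before that, it springs back up. It starts unclipped.
- rim5_top (a point): centre of the top face of rim section 5 (90 x 18 mm; short side facing tub +y; at x, y = (0, 81) mm in the tub's frame). It moves down 7 mm with the section.
- rim5 (a joint): how far rim section 5 is pressed down, in m: 0 = standing up unclipped, 0.007 = clicked shut, flush. Pressing straight down takes about 9 N at first, then less; past mid travel (0.0035) it snaps home by itself and stays; let go before that, it springs back up. It starts unclipped.
- tray: fixed aluminium baker's tray, 400 x 600 mm (x, y), floor 4 mm thick, raised edge 18 mm high. Origin at the centre of its underside.
- cup1: round white lidded ice-cream cup, loose, 73 mm wide over the lid, 58 mm tall, standing on the tray; leave it alone. Origin at the centre of its underside.
- cup2: round white lidded ice-cream cup, loose, 73 mm wide over the lid, 58 mm tall, standing on the tray; leave it alone. Origin at the centre of its underside.
- cup3: round white lidded ice-cream cup, loose, 73 mm wide over the lid, 58 mm tall, standing on the tray; leave it alone. Origin at the centre of its underside.
- cup4: round white lidded ice-cream cup, loose, 73 mm wide over the lid, 58 mm tall, standing on the tray; leave it alone. Origin at the centre of its underside.
- jar1: small glass jar with white cap, loose, 68 mm wide, 62 mm tall, standing on the tray; leave it alone. Origin at the centre of its underside.
- jar2: small glass jar with white cap, loose, 68 mm wide, 62 mm tall, standing on the tray; leave it alone. Origin at the centre of its underside.
- spoon: steel spoon, loose, 160 mm long, about 20 mm high at most, lying on the tray along its +y/-y direction on the side far from the robot; leave it alone. Origin under its middle.
Mind the look-alikes: they are no part of the job. What is shaped like the tub but blue or yellow is not meant.

How it is judged:
By the outcome, as a careful person would: the job done as asked, in the order asked, and still so for the second after the job is handed in, with the robot touching nothing.
It also fails if it takes over 46 s, if anything falls off the work surface, if the arm or the gripper's body presses on something with over 40 N, if the wrist force passes 120 N, or if a joint passes its speed limit or range.

ROBOT

A 6-joint arm with a two-finger parallel gripper is mounted at the origin on the work surface. World frame = base frame: x ahead of the robot, y to its left, z up, the work surface at z = 0. Lengths are in mm, angles in rad, forces in N, time in s.
With the tool pointing down it reaches from about 400 to 925 mm from the base axis. Payload 12.5 kg.
Tool frame: the origin (TCP) lies between the finger pads; the fingertips stand 11 mm ahead of it and the grasp point (between the pads) lies 8 mm behind it (env.tip_extent is the distance from the TCP to the fingertips, in mm); x points along the fingers, z is the direction in which the jaws open and shut, and the axes are right-handed (so a half turn about x gives the same grasp; the last joint's range is limited). The gripper opens to 95 mm and grips with 3 to 60 N. Pads are 20 mm wide; open, the fingers measure 119 mm over their backs; the gripper's body (75 mm by 180 mm) begins 59 mm behind the grasp point.
Start: joints at [1.128, 0.491, 1.559, -0, 1.092, -0.106], TCP at [206.526, 589.909, 225.661] pointing down, gripper open.
Joint ranges: [-3.1, 3.1], [-0.84, 2.19], [0.05, 2.79], [-1.13, 4.28], [0.06, 2.93], [-2.69, 2.69]. Speed limits (rad/s): [2.22, 2.22, 2.79, 3.14, 3.14, 3.14].

INTERFACE

Orientations are given as [roll, pitch, yaw] about the fixed x, y, z axes, in that order (R = Rz(yaw) Ry(pitch) Rx(roll)).
In Python, from cell import status, imaging, env gives the robot as it stands. The module is installed in compiled form; this text tells all that it offers.
- The arm moves only by the tool apply_moves, never from a script. Its argument "increments" is a list of rows, each a list of 5 numbers: the closure, from 0 (fully open) to 1 (shut), then the shift along the tool's x, y, z in mm, then the turn about the tool's x in degrees. A call has 1 to 10 rows; each row shifts and turns the commanded pose from where the row before left it, along the tool's axes as they then stand; what a row does not reach is not made up. A row lasts 1/10 s, in which the tool goes at most 50 mm and 8.59 degrees, less where a joint would pass 70% of its speed; a pose out of reach is approached as far as the arm can. A call with a gripper value outside its range is refused whole. The fingers move at their own pace and stop on an object; the grip force is fixed at half the most. Time passes only in rows, so rows that do not move let the fingers close. It gives the time, the measured TCP pose, the force and the opening at its end, in the units of the state.
- status.state(): the state, without advancing time (a new reading comes with each control period).
- imaging.read_camera(name): name is "scene" or "top" or "wrist"; returns a dict with "pixels" (480x640x3 uint8, red, green, blue), "fovy" (degrees; the focal length in pixels is half the picture's height over the tangent of half this angle, whatever the lens; pixels are square), "cx", "cy" (the principal point, pixels), "R" (3x3) and "t" (3): a world point X has camera coordinates R X + t. Camera axes: x right, y down, z forward; pixel columns grow to the right and rows downward; lengths in mm; the calibration is good to about 2 mm. The wrist camera is an equidistant fisheye: a pixel r from the principal point sees the ray r / f radians off the axis. A picture is of the moment at which its call begins. There is no depth.
- env.job_done(): hands the job in, once; it reports no verdict.
The state is a dict: "t": time; "joints": joint angles; "qvel": joint speeds; "tau": joint torques, N m; "eef_pos": TCP position; "tcp_rot": TCP orientation; "ft_force": force on the tool from outside, world axes, zero at the start; "moment": the same for the moment, N m; "opening": opening from 0.0 (shut) to 1.0 (fully open).
Only numpy, scipy, OpenCV 4.12 (cv2) and the standard library are available. Lean on these libraries where they do the work, as an engineer would, in place of code of your own. Each camera call takes 0.05 s, during which the arm holds its last target. There are 200 camera calls.

## Working session

There is one attempt and no reset: what is moved stays moved. The work goes in short steps, Python scripts to look and compute and a tool call to move; the robot and the scene stay as the last step left them, time stands still between calls to the robot, and variables do not carry over. Pictures are saved under pics/ and viewed, about 8 in all and at most 12, crops included, and the job is handed in when it is done.

Besides the shell and the picture viewer there is one more tool, called after "Request:" by a JSON object that holds its "api" and its "payload". apply_moves: Moves the arm, as the interface text tells. Its arguments: {"type":"object","properties":{"increments":{"type":"array"}},"required":["increments"]}

```bash
mkdir -p pics; python3 - <<'E'
from cell import status, imaging, env
import cv2,numpy as np
for n in ("top","scene"):
    c=imaging.read_camera(n); cv2.imwrite(f"pics/{n}0.png",c["pixels"][:,:,::-1])
    print(n,c["fovy"],c["cx"],c["cy"],np.round(c["R"],4).tolist(),np.round(c["t"],1))
s=status.state();print(s, env.tip_extent)
E
```

```text
top 44.61249642020144 320.41289332667003 237.66092735447887 [[0.0292, -0.9996, -0.003], [-0.9964, -0.0288, -0.0802], [0.08, 0.0053, -0.9968]] [  44.4  551.  1512.7]
scene 51.77009441700843 311.9368388715657 236.93498426011834 [[-0.5014, 0.8652, 0.0063], [0.7393, 0.4323, -0.5163], [-0.4494, -0.2542, -0.8564]] [ 211.5 -402.7 1278.4]
{'t': 0.1, 'joints': array([ 1.12841479e+00,  4.91513426e-01,  1.55938270e+00, -1.17417943e-05,
        1.09171027e+00, -1.05599080e-01]), 'qvel': array([ 0.00047457, -0.00143177, -0.0026954 ,  0.00036169,  0.00015659,
       -0.00091998]), 'tau': array([ 1.89519742e-03, -6.13625765e+01, -2.58607364e+01,  6.93254918e-02,
        4.70473222e-02, -2.63178953e-05]), 'eef_pos': array([206.42544288, 589.71098156, 225.11339374]), 'tcp_rot': array([ 3.04626646,  1.56978254, -2.00289957]), 'ft_force': array([-0.23775196, -0.15972913, -0.46568222]), 'moment': array([-0.0363455 , -0.012685  ,  0.06783953]), 'opening': 0.997756589552146} 11.0
```

View pics/top0.png

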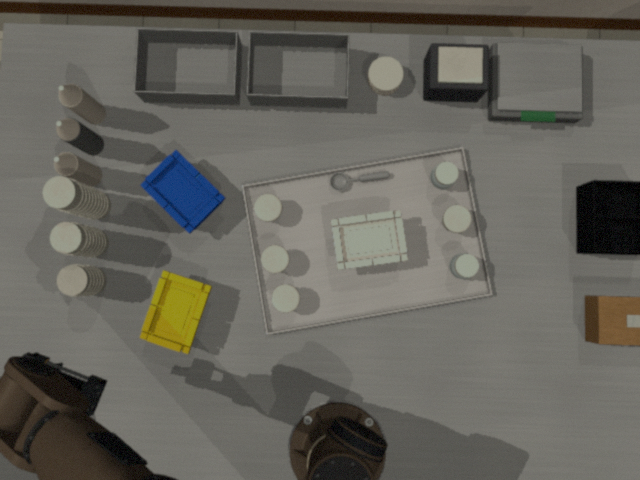

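View pics/scene0.png

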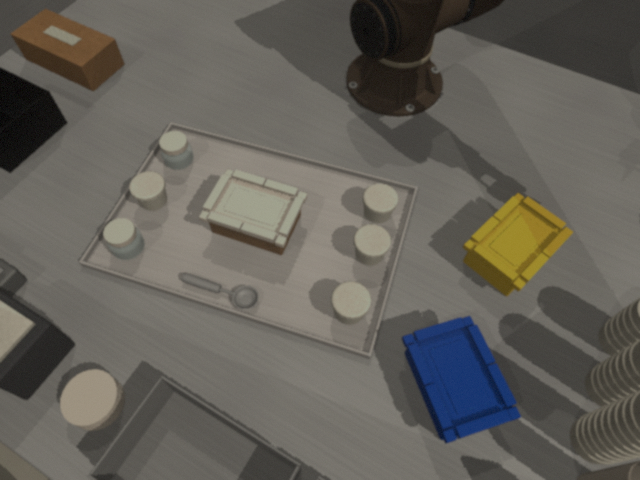

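The top view shows the white tub near (370,240) on a rotated tray. The cups and jars are at (267,207), (274,259), (285,298), (446,173), (457,218) and (466,266), and the spoon is at (360,180). The scene view agrees, with the tub at (254,205). I'll measure the lid in both views.

```bash
cat > h.py <<'E'
import cv2,numpy as np
from cell import status, imaging, env
def ray(c,u,z):
    f=240/np.tan(np.radians(c["fovy"]/2)); R=np.array(c["R"]);t=np.array(c["t"])
    d=R.T@np.array([(u[0]-c["cx"])/f,(u[1]-c["cy"])/f,1]); o=-R.T@t
    return o+d*(z-o[2])/d[2]
E
python3 - <<'E'
from h import *
outs=[]
for n,p,box in (("top",(370,239),(310,190,430,290)),("scene",(254,205),(180,150,330,270))):
    c=imaging.read_camera(n); im=c["pixels"].astype(int)
    print(n,"lid",im[p[1],p[0]],"tray",im[(275,240)[n!="top"],(320,330)[n!="top"]])
    x0,y0,x1,y1=box; s=c["pixels"][y0:y1,x0:x1]
    d=s[:,:,1].astype(int)-s[:,:,0]
    m=((d>0)&(s[:,:,1]>110)).astype(np.uint8)
    m=cv2.morphologyEx(m,cv2.MORPH_CLOSE,np.ones((5,5)))
    cs,_=cv2.findContours(m,cv2.RETR_EXTERNAL,cv2.CHAIN_APPROX_NONE)
    k=max(cs,key=cv2.contourArea).reshape(-1,2)+[x0,y0]
    P=np.array([ray(c,u,78)[:2] for u in k],np.float32)
    r=cv2.minAreaRect(P); print(r)
    v=s[:,:,::-1].copy(); cv2.drawContours(v,[(k-[x0,y0]).reshape(-1,1,2)],-1,(0,0,255),1)
    outs.append(cv2.resize(cv2.copyMakeBorder(v,0,120-v.shape[0],0,150-v.shape[1],cv2.BORDER_CONSTANT),None,fx=2.6,fy=2.6,interpolation=0))
cv2.imwrite("pics/m1.png",np.hstack(outs))
E
```

```text
top lid [150 156 141] tray [142 139 130]
((544.2928466796875, -62.63294219970703), (131.9038543701172, 182.53582763671875), 9.415298461914062)
scene lid [158 160 140] tray [137 132 121]
((561.0359497070312, -59.441558837890625), (90.85768127441406, 127.41964721679688), 9.781481742858887)
```

View pics/m1.png

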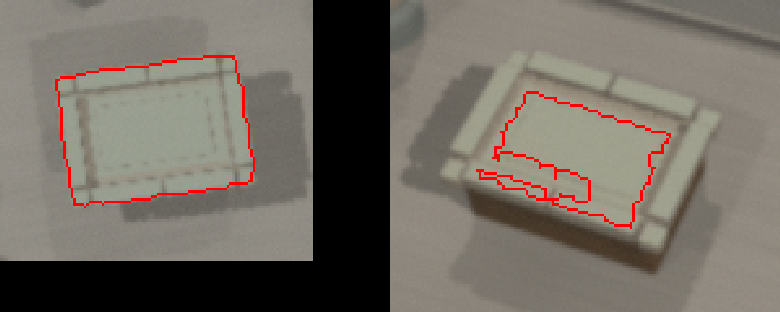

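The top-view rectangle is 132 x 182.5 mm against the nominal 130 x 180. It gives the centre as (544,-63), with the tub's short axis at 9.4°. The scene mask only caught the inner panel, so I'm not using it. Next I'll plan the travel in tool axes.

```bash
cat >> h.py <<'E'
from scipy.spatial.transform import Rotation as Ro
C=np.array([544.3,-62.6]); Y=np.radians(9.4)
def R(): return Ro.from_euler('xyz',status.state()["tcp_rot"]).as_matrix()
def tubxy(a,b): return C+[a*np.cos(Y)-b*np.sin(Y),a*np.sin(Y)+b*np.cos(Y)]
E
python3 - <<'E'
from h import *
M=R(); print(np.round(M,4))
p=status.state()["eef_pos"]
az=np.degrees(np.arctan2(M[1,2],M[0,2])); print("tool z az",az)
for k in range(-2,3): print("turn options (world)",(9.4+90*k-az+180)%360-180)
t=np.r_[tubxy(-54,35.5),p[2]]
print("shift tool frame now",M.T@(t-p),t)
E
```

```text
[[-3.000e-04 -9.438e-01  3.305e-01]
 [-6.000e-04  3.305e-01  9.438e-01]
 [-1.000e+00  1.000e-04 -6.000e-04]]
tool z az 70.70354527834755
turn options (world) 118.69645472165246
turn options (world) -151.30354527834754
turn options (world) -61.30354527834754
turn options (world) 28.696454721652458
turn options (world) 118.69645472165246
shift tool frame now [ 2.77759869e-01 -4.70034395e+02 -4.98870011e+02] [485.22703161 -36.39629022 225.32314676]
```

Request:
{"api": "apply_moves", "payload": {"increments": [[1, 0, -29.4, -31.2, 0], [1, 0, -29.4, -31.2, 0], [1, 0, -29.4, -31.2, 0], [1, 0, -29.4, -31.2, 0], [1, 0, -29.4, -31.2, 0], [1, 0, -29.4, -31.2, 0], [1, 0, -29.4, -31.2, 0], [1, 0, -29.4, -31.2, 0]]}}

```text
t: 1.0
eef_pos: [346.4, 275.0, 225.7]
tcp_rot: [-0.574, 1.57, 0.66]
ft_force: [0.1, 0.6, 0.4]
opening: 0.382
```

Request:
{"api": "apply_moves", "payload": {"increments": [[1, 0, -29.4, -31.2, 0], [1, 0, -29.4, -31.2, 0], [1, 0, -29.4, -31.2, 0], [1, 0, -29.4, -31.2, 0], [1, 0, -29.4, -31.2, 0], [1, 0, -29.4, -31.2, 0], [1, 0, -29.4, -31.2, 0], [1, 0, -29.4, -31.2, 0]]}}

```text
t: 1.8
eef_pos: [485.9, -38.5, 225.7]
tcp_rot: [-0.794, 1.571, 0.44]
ft_force: [1.6, 0.2, -0.6]
opening: 0.005
```

Request:
{"api": "apply_moves", "payload": {"increments": [[1, 20, 0, 0, -7.2], [1, 20, 0, 0, -7.2], [1, 20, 0, 0, -7.2], [1, 20, 0, 0, -7.1], [1, 0, 0, 0, 0], [1, 0, 0, 0, 0]]}}

```text
t: 2.4
eef_pos: [485.6, -36.7, 145.9]
tcp_rot: [1.008, 1.57, 2.739]
ft_force: [-0.5, 0.4, 0.1]
opening: 0.005
```

```bash
python3 - <<'E'
from h import *
M=R(); s=status.state(); p=s["eef_pos"]
print(p,s["t"],s["ft_force"],s["opening"],np.round(M,3).tolist(),np.degrees(np.arctan2(M[1,2],M[0,2])))
for a in [(-54,35.5),(-54,-35.5),(0,-79),(54,-35.5),(54,35.5),(0,79)]:
    print(a,np.round(M.T@(np.r_[tubxy(*a),92]-p),1))
c=imaging.read_camera("top"); cv2.imwrite("pics/t2.png",cv2.resize(c["pixels"][140:340,230:500,::-1],None,fx=2.5,fy=2.5))
E
```

```text
[485.61397505 -36.68098599 145.87279297] 2.4 [-0.46270832  0.36725066  0.14949957] 0.005320672782047292 [[-0.0, -0.987, -0.16], [0.0, -0.16, 0.987], [-1.0, 0.0, 0.0]] 99.19832937689418
(-54, 35.5) [53.9  0.3  0.3]
(-54, -35.5) [ 53.9   0.1 -70.7]
(0, -79) [  53.8  -54.1 -114. ]
(54, -35.5) [  53.8 -107.9  -70.3]
(54, 35.5) [  53.8 -107.7    0.7]
(0, 79) [ 53.9 -53.5  44. ]
```

View pics/t2.png

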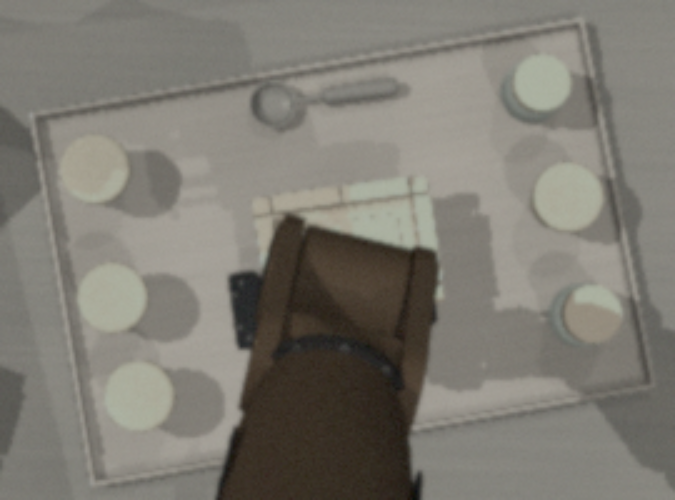

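The hand is over section 0 (crop about (300,340)), and the cups, jars and spoon look as they did. I'll make the first press slowly, watching the force.

Request:
{"api": "apply_moves", "payload": {"increments": [[1, 25, 0, 0, 0], [1, 20, 0, 0, 0], [1, 5, 0, 0, 0], [1, 2, 0, 0, 0], [1, 2, 0, 0, 0], [1, 0, 0, 0, 0]]}}

```text
t: 3.05
eef_pos: [486.0, -36.8, 92.4]
tcp_rot: [-1.88, 1.569, -0.146]
ft_force: [0.3, 0.5, 1.6]
opening: 0.004
```

Request:
{"api": "apply_moves", "payload": {"increments": [[1, 1.5, 0, 0, 0], [1, 1.5, 0, 0, 0], [1, 0, 0, 0, 0]]}}

```text
t: 3.35
eef_pos: [485.6, -36.7, 88.9]
tcp_rot: [-1.759, 1.57, -0.024]
ft_force: [0.2, -0.1, -0.6]
opening: 0.004
```

Request:
{"api": "apply_moves", "payload": {"increments": [[1, 1.5, 0, 0, 0], [1, 1.5, 0, 0, 0], [1, 0, 0, 0, 0]]}}

```text
t: 3.65
eef_pos: [485.5, -36.7, 85.5]
tcp_rot: [0.723, 1.571, 2.458]
ft_force: [-0.1, 0.9, -1.1]
opening: 0.004
```

Request:
{"api": "apply_moves", "payload": {"increments": [[1, 1, 0, 0, 0], [1, 0, 0, 0, 0]]}}

```text
t: 3.85
eef_pos: [485.5, -36.7, 85.2]
tcp_rot: [-1.789, 1.571, -0.054]
ft_force: [-2.4, 0.5, 10.7]
opening: 0.003
```

Request:
{"api": "apply_moves", "payload": {"increments": [[1, 0.7, 0, 0, 0], [1, 0, 0, 0, 0]]}}

```text
t: 4.05
eef_pos: [485.6, -36.7, 85.1]
tcp_rot: [-1.905, 1.57, -0.169]
ft_force: [-4.1, 0.2, 19.9]
opening: 0.005
```

Section 0 is at the hard stop, with the tip at 74.1 mm (flush is 74) under 20 N. Section 1 is next.

Request:
{"api": "apply_moves", "payload": {"increments": [[1, -5, 0, 0, 0], [1, -15, 0, 0, 0], [1, 0, 0, -35, 0], [1, 0, 0, -35.5, 0], [1, 9, 0, 0, 0], [1, 2, 0, 0, 0], [1, 2, 0, 0, 0], [1, 0, 0, 0, 0]]}}

```text
t: 4.85
eef_pos: [496.9, -105.6, 90.9]
tcp_rot: [1.345, 1.57, 3.081]
ft_force: [-0.8, -2.4, 4.6]
opening: 0.004
```

Request:
{"api": "apply_moves", "payload": {"increments": [[1, 1.5, 0, 0, 0], [1, 1.5, 0, 0, 0], [1, 1.5, 0, 0, 0], [1, 1.5, 0, 0, 0], [1, 0.7, 0, 0, 0], [1, 0, 0, 0, 0]]}}

```text
t: 5.45
eef_pos: [497.0, -105.9, 85.1]
tcp_rot: [-0.986, 1.57, 0.749]
ft_force: [-2.9, 3.4, 16.3]
opening: 0.003
```

Request:
{"api": "apply_moves", "payload": {"increments": [[1, -5, 0, 0, 0], [1, -15, 0, 0, 0], [1, 0, -27, -21.5, 0], [1, 0, -27, -21.5, 0], [1, 9, 0, 0, 0], [1, 2, 0, 0, 0], [1, 2, 0, 0, 0], [1, 0, 0, 0, 0]]}}

```text
t: 6.25
eef_pos: [557.2, -139.8, 91.6]
tcp_rot: [-2.331, 1.57, -0.596]
ft_force: [1.1, -2.1, 6.4]
opening: 0.007
```

Request:
{"api": "apply_moves", "payload": {"increments": [[1, 1.5, 0, 0, 0], [1, 1.5, 0, 0, 0], [1, 1.5, 0, 0, 0], [1, 1.5, 0, 0, 0], [1, 1, 0, 0, 0], [1, 0, 0, 0, 0]]}}

```text
t: 6.85
eef_pos: [556.8, -139.4, 85.0]
tcp_rot: [0.817, 1.57, 2.552]
ft_force: [-5.1, 1.4, 15.7]
opening: 0.004
```

```bash
python3 - <<'E'
from h import *
M=R(); s=status.state(); p=s["eef_pos"]
print(p,s["t"],s["ft_force"])
for a in [(0,-79),(54,-35.5),(54,35.5),(0,79)]:
    print(a,np.round(M.T@(np.r_[tubxy(*a),85]-p),1))
E
```

```text
[ 556.83307803 -139.42956427   85.0357542 ] 6.85 [-5.12358307  1.39522875 15.74451206]
(0, -79) [ 0.  -0.2 -1.2]
(54, -35.5) [  0.  -54.2  42.3]
(54, 35.5) [ 1.000e-01 -5.420e+01  1.133e+02]
(0, 79) [ 1.000e-01 -2.000e-01  1.568e+02]
```

Request:
{"api": "apply_moves", "payload": {"increments": [[1, -5, 0, 0, 0], [1, -15, 0, 0, 0], [1, 0, -27, 21, 0], [1, 0, -27, 21.3, 0], [1, 9, 0, 0, 0], [1, 2, 0, 0, 0], [1, 2, 0, 0, 0], [1, 0, 0, 0, 0]]}}

```text
t: 7.65
eef_pos: [603.2, -89.6, 91.2]
tcp_rot: [0.346, 1.57, 2.08]
ft_force: [0.6, 1.4, 4.8]
opening: 0.005
```

Request:
{"api": "apply_moves", "payload": {"increments": [[1, 1.5, 0, 0, 0], [1, 1.5, 0, 0, 0], [1, 1.5, 0, 0, 0], [1, 1.5, 0, 0, 0], [1, 1, 0, 0, 0], [1, 0, 0, 0, 0]]}}

```text
t: 8.25
eef_pos: [603.7, -89.6, 85.1]
tcp_rot: [-2.328, 1.57, -0.593]
ft_force: [-3.3, -1.0, 12.5]
opening: 0.002
```

Request:
{"api": "apply_moves", "payload": {"increments": [[1, -5, 0, 0, 0], [1, -15, 0, 0, 0], [1, 0, 0, 35.5, 0], [1, 0, 0, 35.5, 0], [1, 9, 0, 0, 0], [1, 2, 0, 0, 0], [1, 2, 0, 0, 0], [1, 0, 0, 0, 0]]}}

```text
t: 9.05
eef_pos: [592.3, -20.0, 91.2]
tcp_rot: [-0.092, 1.57, 1.642]
ft_force: [-1.9, 2.4, 4.8]
opening: 0.003
```

Request:
{"api": "apply_moves", "payload": {"increments": [[1, 1.5, 0, 0, 0], [1, 1.5, 0, 0, 0], [1, 1.5, 0, 0, 0], [1, 1.5, 0, 0, 0], [1, 1, 0, 0, 0], [1, 0, 0, 0, 0]]}}

```text
t: 9.65
eef_pos: [592.4, -19.7, 85.2]
tcp_rot: [-2.172, 1.57, -0.437]
ft_force: [-3.1, -1.3, 12.7]
opening: 0.007
```

Request:
{"api": "apply_moves", "payload": {"increments": [[1, -5, 0, 0, 0], [1, -15, 0, 0, 0], [1, 0, 27, 21.7, 0], [1, 0, 27, 21.7, 0], [1, 9, 0, 0, 0], [1, 2, 0, 0, 0], [1, 2, 0, 0, 0], [1, 0, 0, 0, 0]]}}

```text
t: 10.45
eef_pos: [532.3, 14.6, 91.1]
tcp_rot: [0.558, 1.57, 2.293]
ft_force: [-2.0, 3.4, 5.3]
opening: 0.0
```

Request:
{"api": "apply_moves", "payload": {"increments": [[1, 1.5, 0, 0, 0], [1, 1.5, 0, 0, 0], [1, 1.5, 0, 0, 0], [1, 1.5, 0, 0, 0], [1, 1, 0, 0, 0], [1, 0, 0, 0, 0]]}}

```text
t: 11.05
eef_pos: [532.0, 14.6, 85.1]
tcp_rot: [-1.922, 1.57, -0.187]
ft_force: [-3.6, -1.2, 13.5]
opening: 0.003
```

Request:
{"api": "apply_moves", "payload": {"increments": [[1, -5, 0, 0, 0], [1, -30, 0, 0, 0], [1, -40, 0, 0, 0], [1, -40, 0, 0, 0], [1, -20, 0, 40, 0], [1, 0, 0, 45, 0], [1, 0, 0, 45, 0], [1, 0, 0, 45, 0], [1, 0, 0, 45, 0], [1, 0, 0, 45, 0]]}}

```text
t: 12.05
eef_pos: [488.0, 277.9, 219.4]
tcp_rot: [-1.37, 1.57, 0.365]
ft_force: [0.6, 0.7, -0.1]
opening: 0.008
```

Request:
{"api": "apply_moves", "payload": {"increments": [[1, 0, 0, 45, 0], [1, 0, 0, 45, 0], [1, 0, 0, 0, 0]]}}

```text
t: 12.35
eef_pos: [472.5, 369.2, 218.9]
tcp_rot: [-0.321, 1.57, 1.418]
ft_force: [-0.9, -0.5, -0.0]
opening: 0.008
```

```bash
python3 - <<'E'
from h import *
c=imaging.read_camera("scene"); cv2.imwrite("pics/s3.png",cv2.resize(c["pixels"][140:270,170:340,::-1],None,fx=4.5,fy=4.5,interpolation=2))
c=imaging.read_camera("top"); cv2.imwrite("pics/t3.png",np.hstack([cv2.resize(i,None,fx=1.48,fy=1.48) for i in (cv2.imread("pics/top0.png")[140:340,230:500],c["pixels"][140:340,230:500,::-1])]))
x0,y0,x1,y1=(310,190,430,290); s=c["pixels"][y0:y1,x0:x1]
m=((s[:,:,1].astype(int)-s[:,:,0]>0)&(s[:,:,1]>110)).astype(np.uint8)
m=cv2.morphologyEx(m,cv2.MORPH_CLOSE,np.ones((5,5)))
cs,_=cv2.findContours(m,cv2.RETR_EXTERNAL,cv2.CHAIN_APPROX_NONE)
k=max(cs,key=cv2.contourArea).reshape(-1,2)+[x0,y0]
print(cv2.minAreaRect(np.array([ray(c,u,74)[:2] for u in k],np.float32)))
E
```

```text
((544.8392333984375, -62.38795471191406), (132.66233825683594, 182.0068817138672), 9.420758247375488)
```

View pics/s3.png

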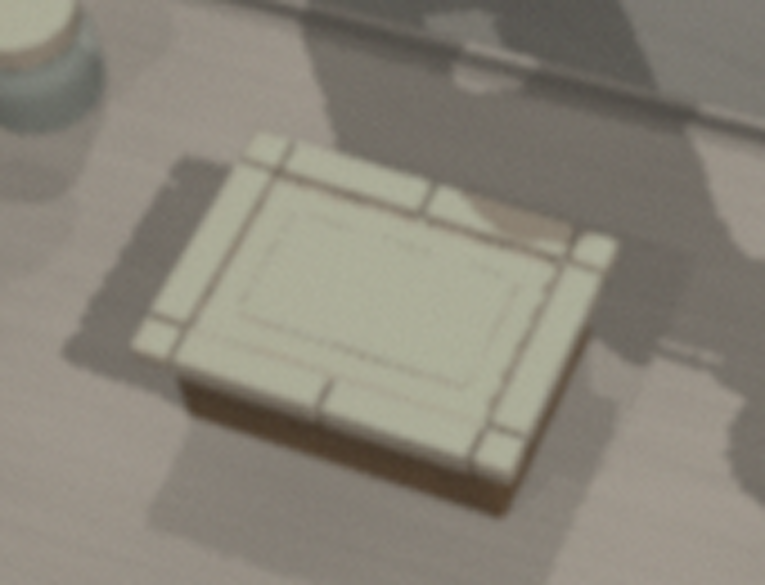

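View pics/t3.png

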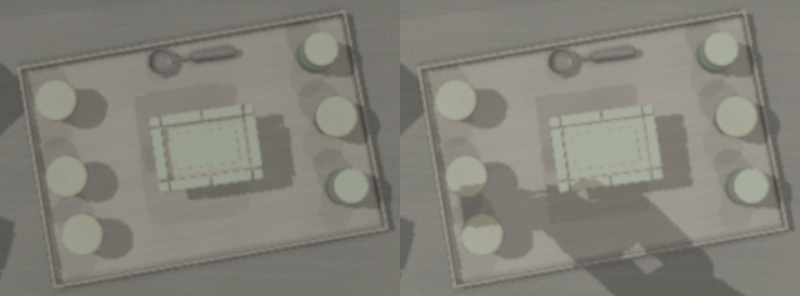

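The scene crop shows all six sections flush with the four corner pieces (crop about (135–620, 130–515)). The before/after top view shows the tub, cups, jars and spoon unmoved. The hand is clear, so I'm handing in.

```bash
python3 -c "
from cell import env; print(env.job_done())"
```

```text
the job is handed in; nothing more can be done
None
```

All six rim sections are pressed shut and the job is handed in. I pressed them one by one with closed fingertips and finished at about 12.5 s of the 46 s allowed.

- **Pressing:** every section stopped hard with the fingertips at about 74 mm, which is the flush height. The highest force I read was about 20 N.
- **Flushness:** the last scene picture shows all six sections level with the corner pieces.
- **Tub position:** the measured centre differs by about 0.6 mm and the yaw by less than 0.1° from before, within measuring error.
- **Surroundings:** the cups, jars and spoon look unmoved in the before and after pictures. The hand finished about 0.4 m from the tub and above everything, touching nothing.

Two things did not go as expected:
- **Scene-camera measurement:** my first colour mask in that view caught only the inner panel, so the tub's position came from the top view alone.
- **Section 0 click:** I saw no force peak there, only the hard stop and the flush height, because I read the force only at the end of each move.

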